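# Index a tag under the hand press and stamp it

## Task

A tag lies in the nest of the small hand press: with a fingertip push the red plate of its sprung feed slide in beyond the stop pin and let go, so that the spring brings the slide back to rest against the pin with the tag under the die. Then press the black palm knob down firmly until the die bears on the tag for a moment, and let it rise again. Only push: pick nothing up, keep the fingers off the stop pin and the tag, and leave the things lying around the press where they are.

Things in the scene. Friction and masses are not known exactly. Their poses are not given: they have to be found in the camera images.
- tag_press: grey hand press fixed on the bench, 305 x 155 mm, 215 mm tall. Origin on the bench, under the nest's centre with the slide out; x: the way the slide is pushed in (away from the robot, within 15 degrees of straight ahead), y left, z up. Base x -120 to 150, y -72 to 72, top at 18 mm. Head arm x 19 to 147, y -30 to 30, top at 162 mm. Spring rod and barrel along y = 62, 36 mm high
- feed_slide (a joint): travel of the feed slide, m: 0 = out, held by a spring; grows as it is pushed in along the press's x. From 0.025 its catch moves the stop pin aside; beyond 0.050 the pin has dropped in behind it; end stop at 0.062. Let go from beyond 0.053 it comes back and stays at 0.050; let go sooner it returns to 0. Takes 4 N at first, 11 N at most
- push_face (a point): centre of the front face of the red push plate (64 mm wide along the press's y, 20 to 62 mm above the bench, 6 mm thick) on the robot's end of the feed slide; moves with the slide, 155 mm in front of the nest's centre. The face looks along the press's -x, with free space in front of it
- stop_pin (a joint): spring-loaded stop pin at the slide's right side, m: 0 = sprung in, grows to 0.008 as the catch pushes it aside, 0 again when dropped in behind the catch. Its block stands in the press's frame at x -75 to -49, y -58 to -28 mm, 40 mm high, its black pull knob beyond it to y = -82 mm
- ram (a joint): downward travel of the ram, m: 0 = up (a spring holds it there); the die (40 mm across) meets the tag at about 0.018. The spring takes 3 N at the top and 7 N there; anything beyond goes into the tag
- palm_top (a point): top centre of the black palm knob (mushroom, 50 mm across) on the ram, 215 mm above the bench when up; press straight down on it. 50 mm along the press's x from the press's origin
- die_axis (a point): point on the press under the die, at the height of the nest's floor (27 mm above the bench)
- tag: white round tag, 60 mm across, 8 mm thick, lying in a round recess 5 mm deep of the feed slide, up to 2 mm play; origin centre of its underside, 27 mm above the bench
- spare_tag: lower of two spare tags in a pile, white round disc 60 mm across and 8 mm thick, lying flat on the bench left of the press; origin centre of its underside
- spare_tag_2: upper of the two spare tags, same disc; origin centre of its underside
- tape_measure: yellow tape measure, 82 x 39 mm, 63 mm high; origin centre of its underside
- marker: marker pen with blue cap lying flat, 128 mm long along its y, 16 mm high
- screwdriver: screwdriver with red handle lying flat, 172 mm long along its y, 23 mm high
- bench_scissors: scissors with blue handles lying flat, 199 mm long along their y, 9 mm high
Mind the look-alikes: they are no part of the job. What is shaped like the tag but green or pink is not meant.

How it is judged:
By the outcome, as a careful person would: the job done as asked, in the order asked, and still so for the second after the job is handed in, with the robot touching nothing.
It also fails if it takes over 54 s, if anything falls off the work surface, if the arm or the gripper's body presses on something with over 40 N, if the wrist force passes 120 N, or if a joint passes its speed limit or range.

## Robot

A 6-joint arm with a two-finger parallel gripper is mounted at the origin on a cart in front of the work surface, level with it; the furniture and walls round the work are solid. World frame = base frame: x ahead of the robot, y to its left, z up, the work surface at z = 0. Lengths are in mm, angles in rad, forces in N, time in s.
With the tool pointing down it reaches from about 425 to 950 mm from the base axis. Payload 14.7 kg.
Tool frame: the origin (TCP) lies midway between the tips of the shut fingers; the grasp point (between the pads) lies ctrl.grip_depth behind it (ctrl.grip_depth is the distance from the TCP to the grasp point, in mm); z points along the fingers, x is the direction in which the jaws open and shut, and the axes are right-handed (so a half turn about z gives the same grasp; the last joint's range is limited). The gripper opens to 85 mm and grips with 20 to 120 N. Pads are 22 mm wide; open, the fingers measure 114 mm over their backs; the gripper's body (76 mm by 85 mm) begins 54 mm behind the grasp point. The pads swing forward as they close: fully open they stand 13 mm farther back than shut.
Start: joints at [1.14, 0.48, 1.596, -0, 1.065, -0.047], TCP at [243.366, 602.715, 231.297] pointing down, gripper open.
Joint ranges: [-2.75, 2.75], [-0.82, 2.05], [0.23, 2.67], [-1.56, 4.7], [0.09, 2.69], [-2.92, 2.92]. Speed limits (rad/s): [1.89, 1.89, 2.39, 3.01, 3.01, 3.01].

## Interface

Orientations are given as a 3x3 rotation matrix whose columns are the frame's x, y, z axes.
In Python, from plant import ctrl, cams, ticket gives the robot as it stands.
- The arm moves only by the shell command python3 -m creep 'ROWS' [FORCE]. ROWS is JSON, one flat list of numbers, 7 for each row, row after row: the turn, a rotation vector about the tool's x, y, z in degrees, then the shift along the tool's x, y, z in m, then the finger opening in m, from 0 to 0.0854. A call has 1 to 10 rows; each row shifts and turns the commanded pose from where the row before left it, along the tool's axes as they then stand; what a row does not reach is not made up. A row lasts 1/8 s, in which the tool goes at most 62.5 mm and 10.7 degrees, less where a joint would pass 70% of its speed; a pose out of reach is approached as far as the arm can. A call with a gripper value outside its range is refused whole. The fingers move at their own pace and stop on an object; FORCE is the grip in N (left out, the last holds). Time passes only in rows, so rows that do not move let the fingers close. It gives the time, the measured TCP pose, the force and the opening at its end, in the units of the state.
- ctrl.observe(): the state, without advancing time (a new reading comes with each control period).
- cams.snapshot(name): name is "scene" or "side" or "wrist"; returns a dict with "image" (480x640x3 uint8, red, green, blue), "z_map" (480x640 float32, mm along the optical axis (not along the pixel's ray), 0 where there is no reading), "K" (3x3 intrinsics, pixels), "R" (3x3) and "t" (3): a world point X has camera coordinates R X + t. Camera axes: x right, y down, z forward; pixel columns grow to the right and rows downward; lengths in mm; the calibration is good to about 2 mm. A picture is of the moment at which its call begins.
- ticket.close_job(): hands the job in, once; it reports no verdict.
The state is a dict: "clock": time; "q": joint angles; "qd": joint speeds; "effort": joint torques, N m; "tool_pos": TCP position; "eef_rot": TCP orientation; "wrist_force": force on the tool from outside, world axes, zero at the start; "ft_torque": the same for the moment, N m; "grip_width": opening from 0.0 (shut) to 1.0 (fully open).
Only numpy, scipy, OpenCV 4.12 (cv2) and the standard library are available. Lean on these libraries where they do the work, as an engineer would, in place of code of your own. Each camera call takes 0.05 s, during which the arm holds its last target. There are 200 camera calls.

## Working session

There is one attempt and no reset: what is moved stays moved. The work goes in short steps, Python scripts to look and compute and a shell command to move; the robot and the scene stay as the last step left them, time stands still between calls to the robot, and variables do not carry over. Pictures are saved under pics/ and viewed, about 8 in all and at most 12, crops included, and the job is handed in when it is done.

```bash
mkdir -p pics; ls
cat > h.py <<'E'
import numpy as np, cv2
from plant import ctrl, cams, ticket
def snap(n,f):
    s=cams.snapshot(n); np.savez(f'pics/{f}.npz',**s); cv2.imwrite(f'pics/{f}.png',s['image'][:,:,::-1]); return s
def load(f): return dict(np.load(f'pics/{f}.npz'))
def world(s,u,v,r=1):
    z=s['z_map'][v-r:v+r+1,u-r:u+r+1]; z=np.median(z[z>0])
    return s['R'].T@(np.linalg.inv(s['K'])@[u,v,1]*z-s['t'])
def pix(s,X):
    c=s['K']@(s['R']@np.asarray(X,float)+s['t']); return c[:2]/c[2]
E
python3 - <<'E'
from h import *
np.set_printoptions(precision=3,suppress=True)
for n in('scene','side'):
    s=snap(n,n+'0'); print(n,-s['R'].T@s['t'],s['R'][2])
a=load('scene0')['image'];b=load('side0')['image']
o=ctrl.observe();print(o,ctrl.grip_depth)
E
```

```text
pics
scene [383.446 860.019 954.453] [ 0.12  -0.708 -0.696]
side [-127.025 -169.531 1330.677] [ 0.477  0.159 -0.864]
{'clock': 0.1, 'q': array([ 1.14 ,  0.481,  1.597,  0.   ,  1.065, -0.047]), 'qd': array([ 0.001, -0.   ,  0.   ,  0.001,  0.   , -0.001]), 'effort': array([  0.001, -95.226, -43.104,  -0.   ,   0.005,   0.   ]), 'tool_pos': array([243.196, 602.394, 230.751]), 'eef_rot': array([[ 0.374,  0.927, -0.   ],
       [ 0.927, -0.374, -0.001],
       [-0.001, -0.   , -1.   ]]), 'wrist_force': array([-0.049, -0.21 , -0.147]), 'ft_torque': array([-0.049,  0.055, -0.004]), 'grip_width': 0.9990923186697455} 18.700000000000003
```

View pics/scene0.png

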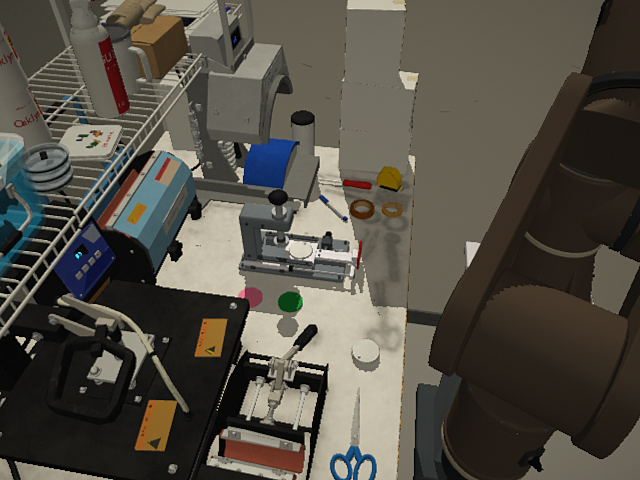

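View pics/side0.png

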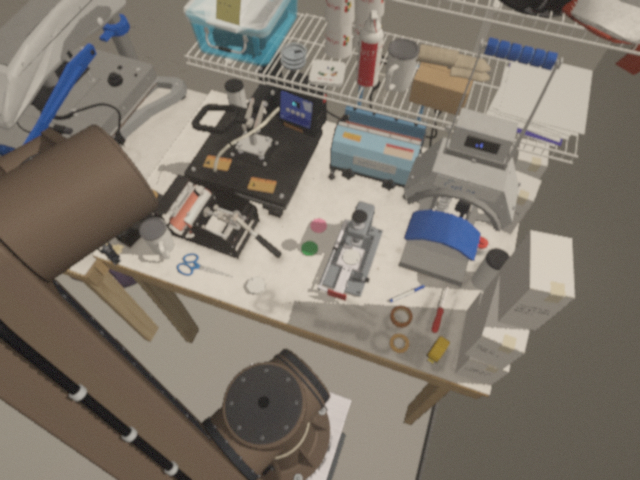

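The scene view has the press at about (300,250), its red plate at (360,255), the black palm knob at (278,198) and the tag in the nest at (302,252). Look-alikes:
- Discs: green (290,300), pink (252,297), spare white tags (365,350).
- Red items: screwdriver handle (357,184), red pad on the other device (265,450).
- Black knobs: toggle lever (308,335), bottle cap (303,117).

Next I'll take a close crop and measure.

Run:
```python
from h import *
np.set_printoptions(precision=1,suppress=True)
s=load('scene0'); im=s['image']
cv2.imwrite('pics/crop1.png',cv2.resize(im[180:290,220:380,::-1],None,fx=5,fy=5,interpolation=cv2.INTER_CUBIC))
def cloud(s):
    v,u=np.mgrid[:480,:640]; z=s['z_map']
    P=np.stack([(u-s['K'][0,2])/s['K'][0,0]*z,(v-s['K'][1,2])/s['K'][1,1]*z,z],-1)
    return (P-s['t'])@s['R']
for n,(u0,u1,v0,v1) in (('scene0',(350,372,235,275)),('side0',(325,352,285,302))):
    s=load(n);C=cloud(s);im=s['image'].astype(int);z=s['z_map']>0
    red=(im[...,0]>1.7*im[...,1])&(im[...,0]>70)&z
    m=np.zeros_like(red);m[v0:v1,u0:u1]=1;P=C[red&m]
    print(n,'red',len(P),P.mean(0),np.percentile(P,[2,98],axis=0).ravel())
    if len(P)>5:
        print(' top', P[P[:,2]>56].mean(0) if (P[:,2]>56).any() else 0)
        print(cv2.fitLine(P[:,:2].astype(np.float32),cv2.DIST_HUBER,0,.01,.01).ravel())
    p0=P.mean(0)
    near=z&(np.abs(C[...,1]-p0[1])<140)&(C[...,0]>p0[0]+100)&(C[...,0]<p0[0]+350)
    k=near&(C[...,2]>195)&(C[...,2]<222)&(im.sum(-1)<150);Q=C[k]
    if len(Q):print(' knob',len(Q),Q.mean(0),np.median(Q,0),np.percentile(Q,[2,98],axis=0).ravel())
    k=near&(C[...,2]>157)&(C[...,2]<167);Q=C[k].astype(np.float32)
    print(' arm',len(Q),cv2.minAreaRect(Q[:,:2]))
s=load('scene0');C=cloud(s);z=s['z_map']>0
for n in('scene0','side0'):
    s=load(n);C=cloud(s);z=s['z_map']>0
    k=z&(C[...,2]>230)&(C[...,0]>350)&(C[...,0]<900)&(C[...,1]>-400)&(C[...,1]<400)
    Q=C[k];print('tall',n,len(Q))
    for x in range(350,900,50):
        for y in range(-400,400,100):
            q=Q[(Q[:,0]//50*50==x)&(abs(Q[:,1]-y-50)<50)]
            if len(q)>5:print((x,y,len(q),int(q[:,2].min()),int(q[:,2].max())),end=' ')
    print()
```

```text
scene0 red 59 [429.   -6.6  54.9] [426.4 -47.5  22.2 432.1  17.9  65.2]
 top [428.9 -12.1  61.9]
[  0.   -1.  429.1  -4.9]
 knob 243 [629.1  -5.2 211.4] [629.   -3.3 212.7] [608.9 -27.7 200.7 650.5   9.5 217.3]Traceback (most recent call last):
  File "<stdin>", line 22, in <module>
cv2.error: OpenCV(4.12.0) /io/opencv/modules/imgproc/src/convhull.cpp:143: error: (-215:Assertion failed) total >= 0 && (depth == CV_32F || depth == CV_32S) in function 'convexHull'
```

View pics/crop1.png

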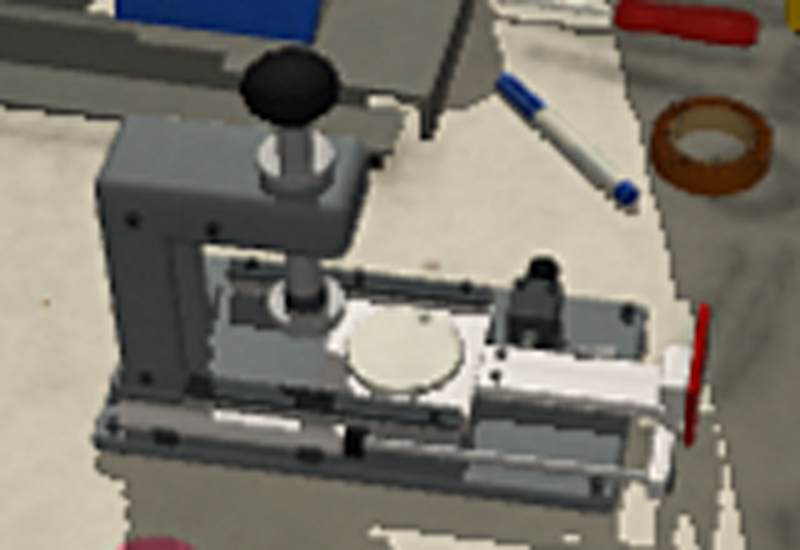

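The crop shows the white tag at crop (405,350) in the nest, the red plate at (697,375) on the near end, the black knob at (290,85), and the stop pin block at (540,305). The choice is confirmed. Next I'll refine the yaw.

```bash
cat >> h.py <<'E'
def cloud(s):
    v,u=np.mgrid[:480,:640]; z=s['z_map']
    P=np.stack([(u-s['K'][0,2])/s['K'][0,0]*z,(v-s['K'][1,2])/s['K'][1,1]*z,z],-1)
    return (P-s['t'])@s['R']
E
python3 - <<'E'
from h import *
np.set_printoptions(precision=1,suppress=True)
for n,box in (('scene0',(230,372,185,290)),('side0',(315,385,200,305))):
    s=load(n);C=cloud(s);im=s['image'].astype(int);z=s['z_map']>0
    m=np.zeros(z.shape,bool);m[box[2]:box[3],box[0]:box[1]]=1;m&=z
    red=(im[...,0]>1.7*im[...,1])&(im[...,0]>70)&m&(C[...,0]<480)&(C[...,2]>15)
    P=C[red]; print(n,'red',len(P), np.percentile(P,[3,50,97],axis=0).ravel() if len(P) else '')
    if len(P): print(np.c_[P[::3]].round(0).tolist()[:24])
    for nm,lo,hi in(('knob',203,222),('arm',157,167),('base',14,22)):
        Q=C[m&(C[...,2]>lo)&(C[...,2]<hi)]
        if nm=='knob':Q=Q[(Q[:,0]>590)&(Q[:,0]<670)]
        if len(Q)>3:
            print(nm,len(Q),np.median(Q,0),np.percentile(Q,[2,98],axis=0).ravel(),cv2.minAreaRect(Q[:,:2].astype(np.float32)))
    for X in ([424,0,40],[629,-8,215]): print(pix(s,X))
    k=z&(C[...,2]>230)&(C[...,0]>350)&(C[...,0]<900)&(C[...,1]>-400)&(C[...,1]<400)
    Q=C[k]
    for x in range(350,900,50):
        for y in range(-400,400,100):
            q=Q[(Q[:,0]//50*50==x)&(abs(Q[:,1]-y-50)<50)]
            if len(q)>5:print((x,y,len(q),int(q[:,2].min()),int(q[:,2].max())),end=' ')
    print()
b=load('side0')['image'][190:310,300:400,::-1]
cv2.imwrite('pics/crop2.png',cv2.resize(b,None,fx=5,fy=5,interpolation=cv2.INTER_CUBIC))
E
```

```text
scene0 red 112 [ 426.2 -330.5   15.4  430.4  -42.3   26.3  469.8   17.4   64.2]
[[469.0, -330.0, 15.0], [457.0, -325.0, 21.0], [448.0, -327.0, 20.0], [439.0, -331.0, 19.0], [430.0, -334.0, 17.0], [456.0, -326.0, 16.0], [442.0, -330.0, 16.0], [430.0, -330.0, 17.0], [453.0, -263.0, 17.0], [425.0, -248.0, 19.0], [469.0, -231.0, 19.0], [470.0, -210.0, 18.0], [443.0, -201.0, 18.0], [451.0, -197.0, 17.0], [439.0, -196.0, 20.0], [428.0, -198.0, 19.0], [439.0, -194.0, 17.0], [431.0, -196.0, 17.0], [431.0, -48.0, 58.0], [428.0, -40.0, 63.0], [432.0, -36.0, 58.0], [431.0, -27.0, 64.0], [431.0, -22.0, 65.0], [431.0, -23.0, 61.0]]
knob 248 [628.5  -5.  212.9] [607.9 -30.5 203.6 651.8   9.5 217.3] ((630.759033203125, -10.491565704345703), (42.00543975830078, 47.51695251464844), 82.1816635131836)
arm 117 [629.3  -5.8 161.1] [612.7 -30.7 157.2 690.9   8.7 165.4] ((664.722900390625, -11.609291076660156), (43.835975646972656, 107.15563201904297), 87.09246063232422)
base 1693 [529.8  -1.2  18.2] [ 426.8 -263.7   14.4  719.3   58.    21.7] ((561.2351684570312, -98.32215881347656), (423.7682800292969, 3
[... 1733 characters left out ...]
7)
[331.3 294.4]
[357.5 213.7]
(650, -400, 1016, 267, 418) (650, -300, 864, 327, 417) (650, -200, 642, 262, 415) (700, -400, 484, 362, 418) (700, -300, 537, 230, 420) (700, -200, 408, 268, 419) (750, -400, 2086, 231, 834) (750, -300, 2129, 230, 753) (750, -200, 618, 302, 744) (800, -400, 1581, 368, 840) (800, -300, 1551, 411, 816) (800, -200, 731, 303, 792) (800, -100, 340, 420, 784) (800, 0, 183, 420, 762) (800, 100, 167, 422, 458) (800, 200, 152, 420, 456) (800, 300, 165, 250, 457) (850, -400, 1198, 429, 829) (850, -300, 437, 431, 813) (850, -200, 1090, 423, 791) (850, -100, 527, 423, 562) (850, 0, 916, 427, 668) (850, 100, 280, 425, 596) (850, 200, 349, 230, 510) (850, 300, 861, 243, 591)
```

View pics/crop2.png

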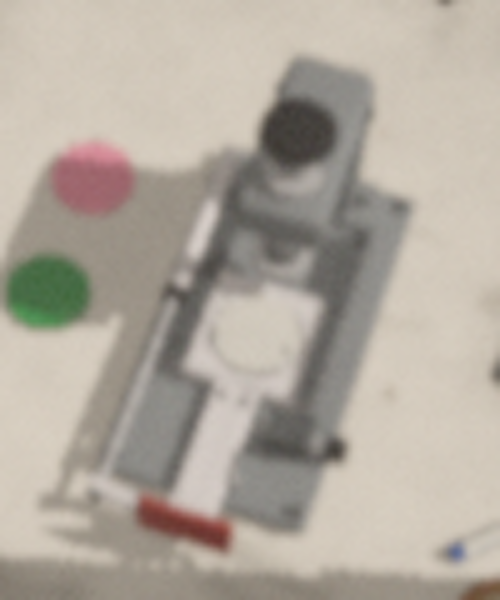

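Press yaw is about 0–1°, with the plate face near x=425, y=-15 and the palm knob near (630,-12,215). I'll align the jaw axis with world y, close the fingers and travel over.

```bash
python3 -m creep '[0,0,-7.3,0,0,0,0, 0,0,-7.3,0,0,0,0, 0,0,-7.3,0,0,0,0]' 40; python3 -m creep '[0,0,0,-0.05,0.02,0,0, 0,0,0,-0.05,0.02,0,0, 0,0,0,-0.05,0.02,0,0, 0,0,0,-0.05,0.02,0,0, 0,0,0,-0.05,0.02,0,0, 0,0,0,-0.05,0.02,0,0, 0,0,0,-0.05,0.02,0,0, 0,0,0,-0.05,0.02,0,0, 0,0,0,-0.05,0.02,0,0, 0,0,0,-0.05,0.02,0,0]'; python3 -c "
from h import *
o=ctrl.observe();print(o['q'],o['tool_pos'],o['eef_rot'])"
```

```text
clock: 0.48
tool_pos: [243.3, 602.5, 230.9]
eef_rot: [[-0.003, 1.0, -0.0], [1.0, 0.003, -0.001], [-0.001, -0.0, -1.0]]
wrist_force: [-0.4, -0.4, 0.3]
grip_width: 0.375
clock: 1.72
tool_pos: [442.9, 100.7, 231.3]
eef_rot: [[0.002, 1.0, 0.0], [1.0, -0.002, 0.0], [0.0, 0.0, -1.0]]
wrist_force: [1.1, -0.5, -0.4]
grip_width: 0.001
[ 1.56751276e-01  2.06005581e-01  2.02609984e+00  6.09740774e-05
  9.09397051e-01 -1.41251171e+00] [442.90643571 100.69462278 231.30927453] [[ 1.57078329e-03  9.99998763e-01  8.15649475e-05]
 [ 9.99998764e-01 -1.57078832e-03  6.16051050e-05]
 [ 6.17331500e-05  8.14680785e-05 -9.99999995e-01]]
```

```bash
python3 -m creep '[0,0,0,-0.03,-0.012,0,0, 0,0,0,-0.03,-0.012,0,0, 0,0,0,-0.03,-0.012,0,0, 0,0,0,-0.025,-0.012,0,0, 0,0,0,0,0,0.03,0, 0,0,0,0,0,0.03,0, 0,0,0,0,0,0.03,0, 0,0,0,0,0,0.03,0]'; python3 -c "
from h import *
o=ctrl.observe();print(o['q'],o['tool_pos'])"
```

```text
clock: 2.72
tool_pos: [394.4, -12.6, 110.4]
eef_rot: [[0.002, 1.0, 0.0], [1.0, -0.002, -0.0], [-0.0, 0.0, -1.0]]
wrist_force: [0.3, -0.3, 0.3]
grip_width: 0.004
[-1.08715089e-01  3.33251174e-01  2.27493623e+00 -4.18047422e-05
  5.33137128e-01 -1.67778963e+00] [394.3896757  -12.57382901 110.42937115]
```

```bash
python3 -m creep '[0,0,0,0,0,0.025,0, 0,0,0,0,0,0.025,0, 0,0,0,0,0,0.022,0, 0,0,0,0,0,0,0]'
python3 - <<'E'
from h import *
print(ctrl.observe()['q'])
s=snap('scene','a');t=snap('side','b')
a=cv2.resize(s['image'][180:300,230:430,::-1],None,fx=4,fy=4,interpolation=3)[:, :400*2]
cv2.imwrite('pics/crop3.png',a)
E
```

```text
clock: 3.22
tool_pos: [393.3, -12.4, 38.3]
eef_rot: [[0.002, 1.0, -0.003], [1.0, -0.002, 0.0], [0.0, -0.003, -1.0]]
wrist_force: [-0.2, -0.4, -0.5]
grip_width: -0.004
[-1.08636239e-01  4.96712571e-01  2.32462527e+00 -2.52913361e-05
  3.23306024e-01 -1.67777322e+00]
```

View pics/crop3.png

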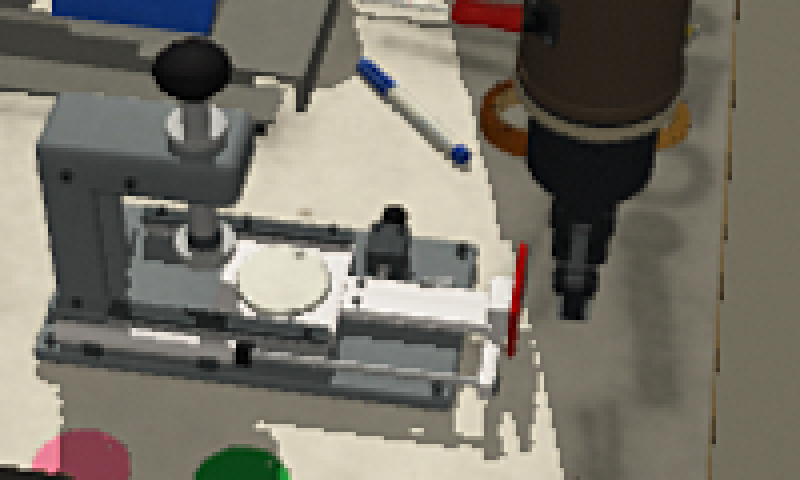

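The shut fingers (crop 573,300) hang centred in front of the red plate (517,300), with a gap of about 20 mm. I'll advance to contact.

```bash
for i in 1; do python3 -m creep '[0,0,0,0,0.006,0,0, 0,0,0,0,0.006,0,0, 0,0,0,0,0.003,0,0]'; done; python3 -m creep '[0,0,0,0,0.003,0,0]';python3 -m creep '[0,0,0,0,0.003,0,0]';python3 -m creep '[0,0,0,0,0.003,0,0]';python3 -m creep '[0,0,0,0,0.003,0,0]'
```

```text
clock: 3.7
tool_pos: [410.5, -12.6, 39.8]
eef_rot: [[0.002, 1.0, 0.001], [1.0, -0.002, -0.0], [-0.0, 0.001, -1.0]]
wrist_force: [-0.9, -0.8, -0.6]
grip_width: -0.001
clock: 3.82
tool_pos: [412.7, -12.6, 39.5]
eef_rot: [[0.001, 1.0, 0.0], [1.0, -0.001, -0.0], [-0.0, 0.0, -1.0]]
wrist_force: [-0.7, -1.1, 0.0]
grip_width: -0.0
clock: 3.95
tool_pos: [415.5, -12.5, 39.3]
eef_rot: [[0.001, 1.0, -0.0], [1.0, -0.001, -0.0], [-0.0, -0.0, -1.0]]
wrist_force: [-0.3, 1.3, 0.2]
grip_width: -0.0
clock: 4.08
tool_pos: [417.7, -12.5, 39.2]
eef_rot: [[0.002, 1.0, -0.002], [1.0, -0.002, 0.0], [0.0, -0.002, -1.0]]
wrist_force: [-4.8, -0.2, 3.3]
grip_width: 0.004
clock: 4.2
tool_pos: [420.8, -12.5, 39.2]
eef_rot: [[0.002, 1.0, -0.001], [1.0, -0.002, 0.0], [0.0, -0.001, -1.0]]
wrist_force: [-4.9, 2.0, 3.9]
grip_width: 0.001
```

```bash
python3 -m creep '[0,0,0,0,0.005,0,0, 0,0,0,0,0.005,0,0, 0,0,0,0,0.005,0,0, 0,0,0,0,0.005,0,0, 0,0,0,0,0.005,0,0, 0,0,0,0,0.005,0,0, 0,0,0,0,0.005,0,0, 0,0,0,0,0.005,0,0]'; python3 -m creep '[0,0,0,0,0.004,0,0, 0,0,0,0,0.004,0,0]'; python3 -m creep '[0,0,0,0,0.003,0,0, 0,0,0,0,0,0,0]'; python3 -c "
from h import *
snap('scene','c');snap('side','d')"
```

```text
clock: 5.2
tool_pos: [459.5, -12.3, 39.0]
eef_rot: [[0.002, 1.0, -0.004], [1.0, -0.002, 0.0], [0.0, -0.004, -1.0]]
wrist_force: [-6.9, 2.6, 1.6]
grip_width: -0.003
clock: 5.45
tool_pos: [468.1, -12.3, 39.0]
eef_rot: [[0.002, 1.0, -0.003], [1.0, -0.002, 0.0], [0.0, -0.003, -1.0]]
wrist_force: [-8.0, 4.4, 1.7]
grip_width: 0.003
clock: 5.7
tool_pos: [471.3, -12.3, 39.0]
eef_rot: [[0.001, 1.0, -0.002], [1.0, -0.001, 0.0], [0.0, -0.002, -1.0]]
wrist_force: [-6.9, 3.7, 2.6]
grip_width: 0.003
```

```bash
python3 -m creep '[0,0,0,0,0.003,0,0, 0,0,0,0,0,0,0]'
python3 - <<'E'
from h import *
np.set_printoptions(precision=1,suppress=True)
s=snap('scene','e');t=snap('side','f')
for n in('e','f'):
    s=load(n);C=cloud(s);im=s['image'].astype(int)
    red=(im[...,0]>1.7*im[...,1])&(im[...,0]>70)&(s['z_map']>0)&(C[...,0]>400)&(C[...,0]<520)&(abs(C[...,1]+12)<50)&(C[...,2]>25)&(C[...,2]<75)
    P=C[red];print(len(P),np.median(P,0),np.percentile(P,[5,95],axis=0))
E
```

```text
clock: 6.05
tool_pos: [474.2, -12.3, 38.9]
eef_rot: [[0.002, 1.0, -0.002], [1.0, -0.002, 0.0], [0.0, -0.002, -1.0]]
wrist_force: [-6.8, 3.4, 2.0]
grip_width: -0.002
37 [487.1  13.9  55.7] [[485.2  -1.5  28.8]
 [489.2  18.2  63.8]]
  return _methods._mean(a, axis=axis, dtype=dtype,
  ret = um.true_divide(
Traceback (most recent call last):
IndexError: index -1 is out of bounds for axis 0 with size 0
```

The slide has travelled about 57 mm. I'll back off gently and check that it stays.

```bash
python3 -m creep '[0,0,0,0,-0.003,0,0, 0,0,0,0,-0.003,0,0, 0,0,0,0,-0.004,0,0, 0,0,0,0,-0.01,0,0, 0,0,0,0,-0.02,0,0, 0,0,0,0,-0.015,0,0, 0,0,0,0,0,-0.02,0, 0,0,0,0,0,-0.04,0]'
python3 - <<'E'
from h import *
np.set_printoptions(precision=1,suppress=True)
s=snap('scene','g')
C=cloud(s);im=s['image'].astype(int)
red=(im[...,0]>1.7*im[...,1])&(im[...,0]>70)&(s['z_map']>0)&(C[...,0]>400)&(C[...,0]<520)&(abs(C[...,1]+12)<50)&(C[...,2]>25)&(C[...,2]<75)
P=C[red];print(len(P),np.median(P,0),np.percentile(P,[5,95],axis=0))
cv2.imwrite('pics/crop4.png',cv2.resize(s['image'][180:300,230:430,::-1],None,fx=4,fy=4,interpolation=3))
E
```

```text
clock: 7.15
tool_pos: [419.2, -12.5, 99.1]
eef_rot: [[0.002, 1.0, -0.002], [1.0, -0.002, 0.0], [0.0, -0.002, -1.0]]
wrist_force: [1.1, 0.2, -0.6]
grip_width: -0.0
62 [478.3   3.2  60.7] [[475.8 -36.8  29.5]
 [481.3  17.8  64.6]]
```

View pics/crop4.png

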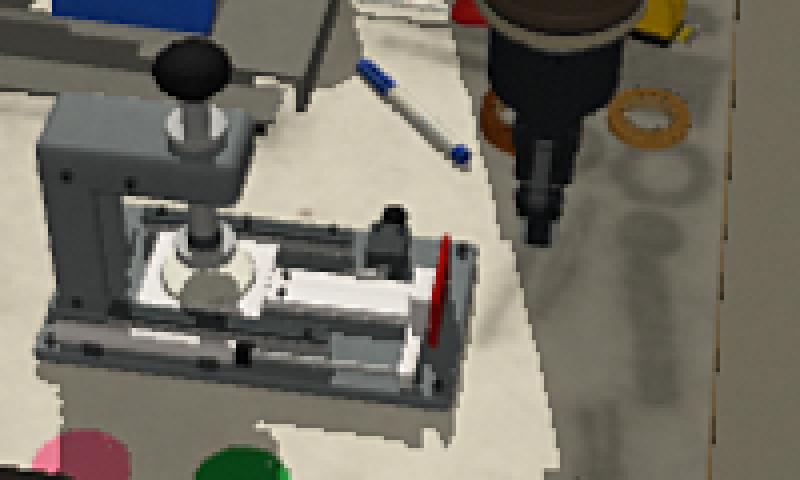

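The slide rests against the pin: the red plate is about 49 mm in at crop (438,290), and the tag sits under the die at (208,275). Now I'll go to the palm knob.

```bash
python3 -m creep '[0,0,0,0,0,-0.042,0, 0,0,0,0,0,-0.042,0, 0,0,0,0,0,-0.042,0, 0,0,0,0,0,-0.042,0, 0,0,0,0,0.053,0,0, 0,0,0,0,0.053,0,0, 0,0,0,0,0.053,0,0, 0,0,0,0,0.052,0,0, 0,0,0,0,0,0.02,0, 0,0,0,0,0,0.012,0]';  python3 - <<'E'
from h import *
s=snap('scene','h');t=snap('side','i')
A=cv2.resize(s['image'][120:270,220:370,::-1],(400,400),interpolation=3)
B=cv2.resize(t['image'][150:250,310:410,::-1],(400,400),interpolation=3)
cv2.imwrite('pics/crop5.png',np.hstack([A,B]))
E
```

```text
clock: 8.45
tool_pos: [630.9, -12.9, 233.9]
eef_rot: [[0.002, 1.0, -0.001], [1.0, -0.002, 0.0], [0.0, -0.001, -1.0]]
wrist_force: [-0.6, -0.0, 0.3]
grip_width: -0.001
```

View pics/crop5.png

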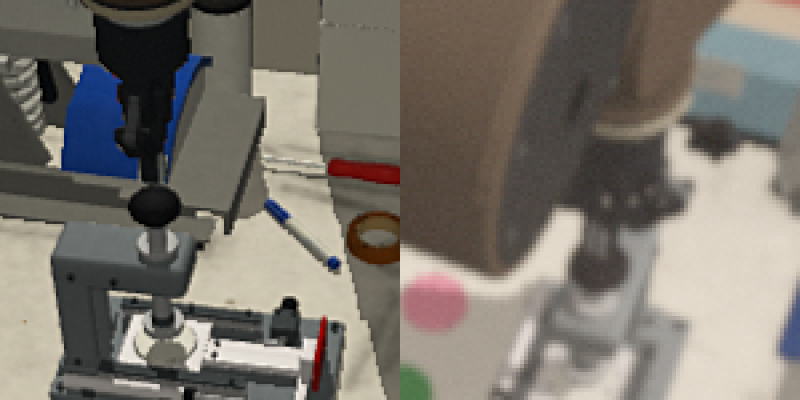

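The fingertips hang right over the knob (left half (153,180), right half (600,235)), centred in both views. Now I'll press down.

```bash
python3 -m creep '[0,0,0,0,0,0.006,0, 0,0,0,0,0,0.006,0, 0,0,0,0,0,0.005,0]'; python3 -m creep '[0,0,0,0,0,0.005,0,0,0,0,0,0,0.004,0]'; python3 -m creep '[0,0,0,0,0,0.004,0,0,0,0,0,0,0,0]'; python3 -m creep '[0,0,0,0,0,0.002,0]'; python3 -m creep '[0,0,0,0,0,0.002,0]'
```

```text
clock: 8.93
tool_pos: [631.4, -12.9, 218.3]
eef_rot: [[0.002, 1.0, 0.0], [1.0, -0.002, -0.0], [-0.0, 0.0, -1.0]]
wrist_force: [-0.2, -0.1, 0.4]
grip_width: -0.0
clock: 9.18
tool_pos: [631.4, -12.9, 209.2]
eef_rot: [[0.002, 1.0, 0.0], [1.0, -0.002, -0.0], [-0.0, 0.0, -1.0]]
wrist_force: [-1.5, -0.4, 5.0]
grip_width: 0.001
clock: 9.43
tool_pos: [631.4, -12.9, 205.2]
eef_rot: [[0.002, 1.0, 0.0], [1.0, -0.002, -0.0], [-0.0, 0.0, -1.0]]
wrist_force: [-2.1, -0.9, 5.9]
grip_width: 0.002
clock: 9.55
tool_pos: [631.5, -12.9, 203.6]
eef_rot: [[0.002, 1.0, 0.0], [1.0, -0.002, -0.0], [-0.0, 0.0, -1.0]]
wrist_force: [-1.6, 0.6, 5.9]
grip_width: 0.001
clock: 9.68
tool_pos: [631.4, -12.9, 201.6]
eef_rot: [[0.002, 1.0, 0.0], [1.0, -0.002, -0.0], [-0.0, 0.0, -1.0]]
wrist_force: [-2.0, 0.2, 6.5]
grip_width: 0.004
```

Ram travel is about 13 mm so far. I'll continue in small steps.

```bash
python3 -m creep '[0,0,0,0,0,0.003,0,0,0,0,0,0,0,0]'|grep -E 'pos|force'; for k in 1; do python3 -m creep '[0,0,0,0,0,0.001,0,0,0,0,0,0,0,0]'|grep -E 'pos|force'; python3 -m creep '[0,0,0,0,0,0.001,0,0,0,0,0,0,0,0]'|grep -E 'pos|force';  done
```

```text
tool_pos: [631.5, -12.9, 198.5]
wrist_force: [-2.1, 0.5, 7.5]
tool_pos: [631.5, -12.9, 197.6]
wrist_force: [-2.4, -0.5, 6.0]
tool_pos: [631.5, -12.9, 197.4]
wrist_force: [-6.2, 0.8, 17.7]
```

```bash
python3 -m creep '[0,0,0,0,0,0.001,0,0,0,0,0,0,0,0]'|grep -E 'pos|force';python3 -m creep '[0,0,0,0,0,0.001,0,0,0,0,0,0,0,0]'|grep -E 'pos|force'
```

```text
tool_pos: [631.6, -12.9, 197.4]
wrist_force: [-10.1, 0.7, 29.3]
tool_pos: [631.6, -12.9, 197.2]
wrist_force: [-14.6, 0.9, 41.3]
```

```bash
python3 -m creep '[0,0,0,0,0,0.001,0,0,0,0,0,0,0,0,0,0,0,0,0,0,0,0,0,0,0,0,0,0,0,0,0,0,0,0,0]'|grep -E 'pos|force'; python3 -m creep '[0,0,0,0,0,-0.003,0,0,0,0,0,0,-0.003,0,0,0,0,0,0,-0.005,0,0,0,0,0,0,-0.005,0,0,0,0,0,0,-0.006,0,0,0,0,0,0,-0.006,0,0,0,0,0,0,-0.02,0,0,0,0,0,0,-0.03,0,0,0,0,0,-0.05,0,0,0,0,0,0,-0.05,0,0]'
python3 - <<'E'
from h import *
np.set_printoptions(precision=1,suppress=True)
s=snap('scene','j')
C=cloud(s);im=s['image'].astype(int);z=s['z_map']>0
red=(im[...,0]>1.7*im[...,1])&(im[...,0]>70)&z&(C[...,0]>400)&(C[...,0]<520)&(abs(C[...,1]+12)<50)&(C[...,2]>25)&(C[...,2]<75)
print(red.sum(),np.median(C[red],0))
k=z&(C[...,2]>195)&(C[...,2]<225)&(abs(C[...,0]-630)<30)&(abs(C[...,1]+12)<35)
print(k.sum(),np.percentile(C[k],[50,98],axis=0))
cv2.imwrite('pics/crop6.png',cv2.resize(s['image'][170:370,220:420,::-1],(600,600),interpolation=3))
E
```

```text
tool_pos: [631.7, -12.9, 197.2]
wrist_force: [-19.5, -0.1, 54.4]
clock: 12.8
tool_pos: [530.3, -12.7, 271.3]
eef_rot: [[0.001, 1.0, 0.0], [1.0, -0.001, -0.0], [-0.0, 0.0, -1.0]]
wrist_force: [-0.1, 0.1, -0.5]
grip_width: 0.001
56 [478.6  -0.4  60.8]
263 [[628.8  -5.  212.8]
 [651.6  10.  217.1]]
```

View pics/crop6.png

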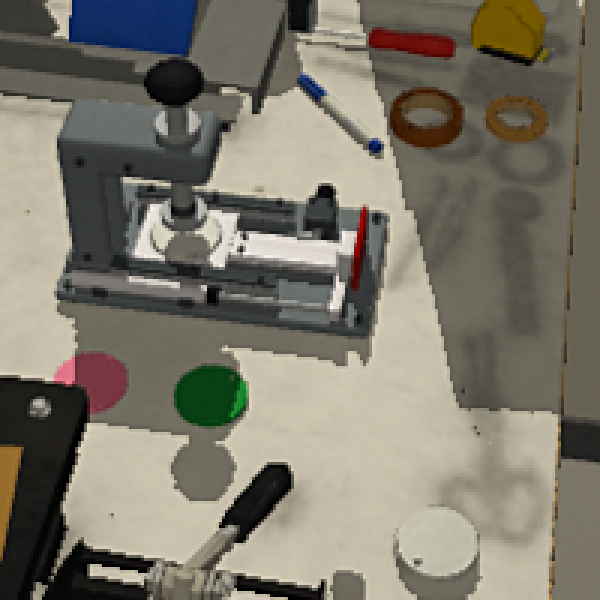

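The ram is up again (knob at its start height), the slide is still on the pin, the tag is in the nest under the die at (187,235), and everything around the press is undisturbed. The arm is clear, so I'll hand in.

```bash
python3 -c "
from plant import ticket
print(ticket.close_job())"
```

```text
the job is handed in; nothing more can be done
None
```

The job is done and handed in at about 13 s of the 54 s allowed; the system gave no verdict.

- **Feed slide:** With shut fingers I pushed the red plate in about 57 mm (8 N at most in the readings) and let go. It came back to about 49 mm and stayed there, also after pressing, which matches resting against the pin within camera accuracy.
- **Press:** I pressed the palm knob straight down until the die met the tag after about 18 mm. I then raised the push to 54 N and held it for about 0.5 s; roughly 47 N of that went into the tag. A sideways force of up to about 20 N built up on the fingertips.
- **Last picture:** The knob is back at its start height and the tag is in the nest under the die. The pen, screwdriver, tape rolls, green and pink discs and spare tags look undisturbed. The scissors lay outside this last crop, but the arm did not go near them. The arm is clear of everything.
- **Checks:** None failed. The side camera could not see the plate while I was pushing it, so the slide travel is from the scene camera and the arm's own position, which agreed.

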